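# Unclip the tall reagent cassette from the loading rail

### The arm

A 7-joint arm with a two-finger parallel gripper is mounted at the origin on the work surface. World frame = base frame: x ahead of the robot, y to its left, z up, the work surface at z = 0. Lengths are in mm, angles in rad, forces in N, time in s.
With the tool pointing down it reaches from about 400 to 875 mm from the base axis. Payload 4.4 kg.
Tool frame: the origin (TCP) lies between the finger pads; the fingertips stand ctrl.tcp_to_tips ahead of it and the grasp point (between the pads) lies 8 mm behind it (ctrl.tcp_to_tips is the distance from the TCP to the fingertips, in mm); z points along the fingers, y is the direction in which the jaws open and shut (so a half turn about z gives the same grasp; the last joint's range is limited). The gripper opens to 85 mm and grips with 20 to 120 N. Pads are 22 mm wide; open, the fingers measure 114 mm over their backs; the gripper's body (76 mm by 85 mm) begins 54 mm behind the grasp point. The pads swing forward as they close: fully open they stand 13 mm farther back than shut.
Start: joints at [-1.238, 0.628, 0.038, 1.517, -0.027, 0.996, -0.02], TCP at [252.382, 599.017, 242.313] pointing down, gripper open.
Joint ranges: [-3.06, 3.06], [-0.37, 2.12], [-1.25, 1.32], [0.18, 2.47], [-1.1, 4.24], [0.23, 1.98], [-2.94, 2.94]. Speed limits (rad/s): [2.57, 2.57, 3.14, 3.14, 3.14, 3.14, 3.14].

### API

Orientations are given as [roll, pitch, yaw] about the fixed x, y, z axes, in that order (R = Rz(yaw) Ry(pitch) Rx(roll)).
In Python, from cell import ctrl gives the robot as it stands.
- The arm moves only by the tool send_rows, never from a script. Its argument "rows" is a list of rows, each an object of numbers: "x", "y", "z": the shift along the world's x, y, z in cm; "roll": the turn about the world's z in degrees; "claw": the closure, from 0 (fully open) to 1 (shut). A call has 1 to 5 rows; each row is the pose to reach, as a shift and turn from the pose commanded when the call began; what a row does not reach only later rows make up. A row lasts 1/12 s, in which the tool goes at most 41.7 mm and 7.16 degrees, less where a joint would pass 70% of its speed; a pose out of reach is approached as far as the arm can. A call with a gripper value outside its range is refused whole. The fingers move at their own pace and stop on an object; the grip force is fixed at half the most. Time passes only in rows, so rows that repeat a pose let the fingers close. It gives the time, the measured TCP pose, the force and the opening at its end, in the units of the state.
- ctrl.read_state(): the state, without advancing time (a new reading comes with each control period).
- ctrl.get_image(name): name is "scene" or "side" or "wrist"; returns (picture, depth): 400x640x3 uint8, blue, green, red; 400x640 float32, mm along the optical axis (not along the pixel's ray), 0 where there is no reading.
- ctrl.get_calibration(name): a dict with "intrinsics" (3x3 intrinsics, pixels), "dist_coeffs" ([k1, k2, p1, p2, k3] as OpenCV has them; the pictures are not rectified), "T" (4x4, takes a point from camera to world coordinates). Camera axes: x right, y down, z forward; pixel columns grow to the right and rows downward; lengths in mm; the calibration is good to about 2 mm. A picture is of the moment at which its call begins: read the wrist's pose just before it. get_calibration takes no time and is no camera call; for the wrist camera it gives the pose at the moment of the call.
- ctrl.finish_job(): hands the job in, once; it reports no verdict.
Trained networks look in the newest picture that a camera, given by its name, has taken for a name from the list of things; names that differ only in an ending like _2 or _b are one class to them, and where a whole thing is asked for, a point or a joint stands for the part that bears it (a point fixed in the world has none). Each returns a list of dicts, best first, with "confidence" (0 to 1); they miss things now and then, are a little off and sometimes report something else, mostly with a low value. They report only what shows in the picture. A call takes as long as a camera call.
- ctrl.recognise(camera, query): "uv" ([column, row] in pixels, amid what is visible of it).
- ctrl.regions_of(camera, query): "region" (400x640 bool, what is visible of it) and "uv" ([column, row] in pixels, amid what is visible of it).
- ctrl.place_of(camera, query): "uv" ([column, row] in pixels: a listed point, or the origin of a listed thing).
The state is a dict: "clock": time; "qpos": joint angles; "qd": joint speeds; "tau": joint torques, N m; "eef_pos": TCP position; "tool_rot": TCP orientation; "force": force on the tool from outside, world axes, zero at the start; "torque": the same for the moment, N m; "width": finger opening in mm.
Only numpy, scipy, OpenCV 4.12 (cv2) and the standard library are available. Lean on these libraries where they do the work, as an engineer would, in place of code of your own. Each camera call takes 0.05 s, during which the arm holds its last target. There are 200 camera calls.

### The job

First clear the white carton out of the shallow white tray and set it down on the bench, the same way up. Then pull the tall reagent cassette straight up off the sprung loading rail, against its catch, and stand it upright in the tray, fully down on the tray's floor. Put both down without dropping them, and leave the short cassette clipped on the rail and the bottle, cup and timer where they are.

Things in the scene. Friction and masses are not known exactly. Their poses are not given: they have to be found in the camera images.
- cassette: Tall reagent cassette, 122 mm high, 0.24-0.44 kg: cream block 64 (x) x 46 (y) mm, top at z = 72 mm, on a 22 mm high grey foot whose two legs (x = 18..30 mm either side) straddle the rail's tongue; each leg has a 5 mm radius bead along its outer side, so the foot is 70 (x) x 46 (y) mm. Origin: centre of the underside; z up, y along the rail.
- cassette_grip (a point): Grip point on the tall cassette's grey fin, 104 mm above the cassette's origin. The fin is 14 mm thick (x), 44 mm long (y), z = 72 to 122 mm, pinched across x from above; a white cap 8 mm high stands on the block on each x side of it. Axes as the cassette.
- short_cassette: Short cassette, to be left alone on the same rail: same foot, cream block only up to z = 46 mm, grey fin 14 mm thick to z = 86 mm, no caps. Origin: centre of the underside of the feet.
- rail: Fixed aluminium loading rail on the bench, 300 (its y) x 116 (x) mm, may be turned. Cassette feet stand on its base plate 10 mm above the bench, astride a tongue 32 mm wide, 16 mm high. Either cassette may be at either end. Foot clear of the rail when lifted 20 mm. Origin: centre of the underside.
- lip_near (a joint): Sprung steel lip along the rail's -x side: a round bar 10 mm thick, top 28 mm above the bench, lying over the beads of the feet. Outward travel in m, 0 at rest, about 0.003 when a bead slips past. Pulling a cassette straight up takes 5 to 20 N besides its weight; it pops out in the first 8 mm.
- lip_far (a joint): The same lip along the rail's +x side.
- tray: Fixed shallow white plastic tray, outside 162 (x) x 136 (y) x 22 mm high, walls and floor 6 mm thick, inside 150 x 124 mm. Origin: centre of the underside; inner floor at z = 6 mm.
- carton: White kit carton (about 0.13 kg), 110 (x) x 50 (y) x 60 (z) mm, at first lying in the tray with its length about along the tray's x. Origin: centre of the underside.
- spray_bottle: White spray bottle, 68 mm diameter, 181 mm high, leave alone. Origin: centre of the underside.
- cup: Lidded cream paper cup, 78 mm diameter, 98 mm high, leave alone. Origin: centre of the underside.
- timer: Grey bench timer, 60 (x) x 90 (y) x 30 mm high, leave alone. Origin: centre of the underside.

How it is judged:
By the outcome, as a careful person would: the job done as asked, in the order asked, and still so for the second after the job is handed in, with the robot touching nothing.
It also fails if it takes over 54 s, if anything falls off the work surface, if the arm or the gripper's body presses on something with over 40 N, if the wrist force passes 120 N, or if a joint passes its speed limit or range.

## Working session

There is one attempt and no reset: what is moved stays moved. The work goes in short steps, Python scripts to look and compute and a tool call to move; the robot and the scene stay as the last step left them, time stands still between calls to the robot, and variables do not carry over. Pictures are saved under pics/ and viewed, on a budget of 10 in all, crops included, one or two more only if the job needs it, and the job is handed in when it is done.

Besides the shell and the picture viewer there is one more tool, called as name(argument=value, ...), one argument or row to a line, values as JSON. send_rows: Moves the arm, as the interface text tells. Its arguments: {"type":"object","properties":{"rows":{"type":"array"}},"required":["rows"]}

```bash
mkdir -p pics; ls
python3 - <<'E'
from cell import ctrl
import cv2,numpy as np
print(ctrl.read_state(), ctrl.tcp_to_tips)
for n in("scene","side"):
    im,d=ctrl.get_image(n); cv2.imwrite(f"pics/{n}0.png",im); np.savez(f"{n}0.npz",im=im,d=d)
    c=ctrl.get_calibration(n); print(n,c)
    for q in("cassette","short_cassette","rail","tray","carton","spray_bottle","cup","timer"):
        r=ctrl.regions_of(n,q)
        for x in r[:2]:
            m=x["region"]&(d>0)
            v,u=np.nonzero(m)
            if len(u)<5: continue
            p=cv2.undistortPoints(np.c_[u,v].astype(float)[:,None],c["intrinsics"],c["dist_coeffs"])[:,0]
            z=d[v,u]; P=(np.c_[p*z[:,None],z,np.ones(len(z))]@np.array(c["T"]).T)[:,:3]
            print(q,round(x["confidence"],2),np.round(x["uv"]),len(u),"lo",np.percentile(P,2,0).round(),"hi",np.percentile(P,98,0).round())
            top=P[P[:,2]>np.percentile(P[:,2],98)-6]
            rr=cv2.minAreaRect(top[:,:2].astype(np.float32)); print("   top",np.round(rr[0]),np.round(rr[1]),round(rr[2],1),top[:,2].mean().round())
E
```

```text
pics
{'clock': 0.0, 'qpos': array([-1.23778259,  0.62935037,  0.03842815,  1.51841204, -0.02697884,
        0.99628788, -0.01997824]), 'qd': array([-0.00051436, -0.00108439,  0.00029301, -0.00010787,  0.00098148,
       -0.00214861, -0.00125624]), 'tau': array([-6.59379657e-04, -5.63403726e+01,  1.22599650e+00, -1.93453145e+01,
        1.09348178e-02,  1.05420436e-02, -6.44232827e-06]), 'eef_pos': array([252.14095364, 598.42480698, 241.37198852]), 'tool_rot': array([-3.13965304e+00,  3.63393496e-05,  2.74282240e+00]), 'force': array([0.05752186, 0.59961178, 0.55156494]), 'torque': array([ 0.03243881, -0.04980392, -0.02976775]), 'width': 85.32927683567907} 11.0
scene {'intrinsics': array([[397.45891186,   0.        , 324.03818017],
       [  0.        , 397.45891186, 199.80430722],
       [  0.        ,   0.        ,   1.        ]]), 'dist_coeffs': array([-0.10261233,  0.        ,  0.        ,  0.        ,  0.        ]), 'T': array([[ 7.99656325e-01,  3.72541575e-01, -4.70916699e-01,
         1.14385353e+03],
       [ 6.00179850e-01, -4.72033503e-01,  6.45730996e-01,
        -7.969194
[... 2223 characters left out ...]
. 303.] 13.0 28.0
tray 0.88 [356. 272.] 1793 lo [ 453. -338.    4.] hi [ 613. -185.   26.]
   top [ 541. -260.] [140. 163.] 78.4 23.0
carton 0.6 [356. 256.] 1722 lo [ 487. -292.    9.] hi [ 596. -225.   70.]
   top [ 544. -257.] [ 53. 110.] 76.9 68.0
spray_bottle 0.75 [443. 287.] 2641 lo [ 505. -522.    3.] hi [ 562. -453.  183.]
   top [ 536. -495.] [60. 24.] 79.1 182.0
cup 0.86 [349. 179.] 881 lo [711. -89.   8.] hi [769. -30. 102.]
   top [743. -57.] [66. 69.] 43.3 100.0
timer 0.83 [306. 150.] 476 lo [771. 134.   6.] hi [851. 221.  34.]
   top [812. 182.] [62. 89.] 29.6 31.0
timer 0.15 [444. 289.] 2579 lo [ 505. -521.    8.] hi [ 545. -459.  183.]
   top [ 536. -495.] [59. 24.] 79.1 182.0
```

View pics/scene0.png

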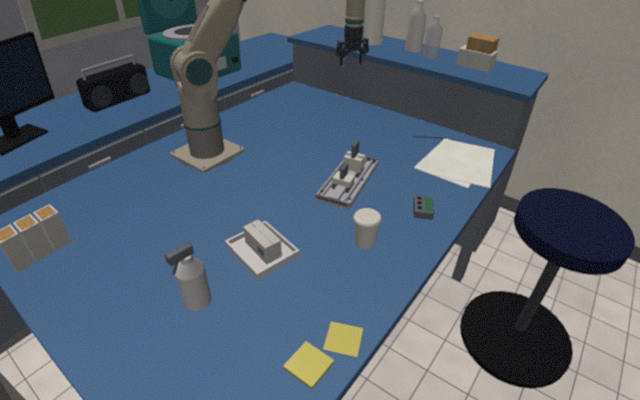

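View pics/side0.png

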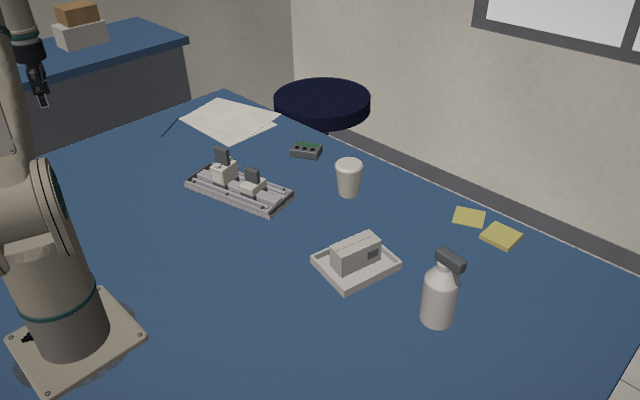

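The pictures agree with the networks. The tray with the carton in it is at scene (262,243). The rail has the tall cassette at the far end (355,160) and the short one at (345,178), and the bench between the rail and the tray is free. Next I move over the carton, bowing outward.

send_rows(
  rows=[
    {"x":15,"y":-14,"roll":9.8,"claw":0},
    {"x":15,"y":-14,"roll":9.8,"claw":0},
    {"x":15,"y":-14,"roll":9.8,"claw":0},
    {"x":15,"y":-14,"roll":9.8,"claw":0},
    {"x":15,"y":-14,"roll":9.8,"claw":0},
  ],
)

```text
$.rows[0]: bad value
```

send_rows(
  rows=[
    {"x":9,"y":-18,"claw":0},
    {"x":9,"y":-18,"claw":0},
    {"x":9,"y":-18,"claw":0},
    {"x":9,"y":-18,"claw":0},
    {"x":9,"y":-18,"claw":0},
  ],
)

```text
$.rows[0]: bad value
```

send_rows(
  rows=[
    {"x":3,"y":-20,"claw":0},
    {"x":3,"y":-20,"claw":0},
    {"x":3,"y":-20,"claw":0},
    {"x":3,"y":-20,"claw":0},
    {"x":3,"y":-20,"claw":0},
  ],
)

```text
$.rows[0]: bad value
```

send_rows(
  rows=[
    {"x":15,"y":-14,"z":0,"roll":9.8,"claw":0},
    {"x":15,"y":-14,"z":0,"roll":9.8,"claw":0},
    {"x":15,"y":-14,"z":0,"roll":9.8,"claw":0},
    {"x":15,"y":-14,"z":0,"roll":9.8,"claw":0},
    {"x":15,"y":-14,"z":0,"roll":9.8,"claw":0},
  ],
)

```text
clock: 1.32
eef_pos: [404.2, 457.0, 242.5]
tool_rot: [-3.141, 0.001, 2.913]
force: [0.9, 1.1, -0.4]
width: 85.4
```

send_rows(
  rows=[
    {"x":9,"y":-18,"z":0,"roll":0,"claw":0},
    {"x":9,"y":-18,"z":0,"roll":0,"claw":0},
    {"x":9,"y":-18,"z":0,"roll":0,"claw":0},
    {"x":9,"y":-18,"z":0,"roll":0,"claw":0},
    {"x":9,"y":-18,"z":0,"roll":0,"claw":0},
  ],
)

```text
clock: 1.73
eef_pos: [493.8, 275.6, 242.5]
tool_rot: [-3.141, 0.001, 2.912]
force: [1.1, -0.4, 0.2]
width: 85.0
```

send_rows(
  rows=[
    {"x":3,"y":-20,"z":0,"roll":0,"claw":0},
    {"x":3,"y":-20,"z":0,"roll":0,"claw":0},
    {"x":3,"y":-20,"z":0,"roll":0,"claw":0},
    {"x":3,"y":-20,"z":0,"roll":0,"claw":0},
    {"x":3,"y":-20,"z":0,"roll":0,"claw":0},
  ],
)

```text
clock: 2.15
eef_pos: [522.6, 75.7, 242.6]
tool_rot: [-3.141, 0.001, 2.912]
force: [0.9, -0.6, 0.2]
width: 85.6
```

send_rows(
  rows=[
    {"x":1,"y":-20,"z":0,"roll":0,"claw":0},
    {"x":1,"y":-20,"z":0,"roll":0,"claw":0},
    {"x":1,"y":-20,"z":0,"roll":0,"claw":0},
    {"x":1,"y":-20,"z":0,"roll":0,"claw":0},
    {"x":1,"y":-20,"z":0,"roll":0,"claw":0},
  ],
)

```text
clock: 2.57
eef_pos: [532.1, -124.8, 242.6]
tool_rot: [-3.14, 0.001, 2.911]
force: [0.8, -0.6, -0.1]
width: 85.6
```

send_rows(
  rows=[
    {"x":1.3,"y":-13.5,"z":0,"roll":0,"claw":0},
    {"x":1.3,"y":-13.5,"z":0,"roll":0,"claw":0},
    {"x":1.3,"y":-13.5,"z":0,"roll":0,"claw":0},
    {"x":1.3,"y":-13.5,"z":0,"roll":0,"claw":0},
    {"x":1.3,"y":-13.5,"z":0,"roll":0,"claw":0},
  ],
)

```text
clock: 2.98
eef_pos: [544.4, -261.7, 242.2]
tool_rot: [-3.139, 0.001, 2.906]
force: [0.1, -0.5, -0.4]
width: 85.6
```

```bash
cat > h.py <<'E'
from cell import ctrl
import cv2,numpy as np
def cloud(n,d,m,c):
    v,u=np.nonzero(m&(d>0)); p=cv2.undistortPoints(np.c_[u,v].astype(float)[:,None],c["intrinsics"],c["dist_coeffs"])[:,0]
    z=d[v,u]; return (np.c_[p*z[:,None],z,np.ones(len(z))]@np.array(c["T"]).T)[:,:3]
def look(n,qs,tag,bands=None):
    s=ctrl.read_state(); c=ctrl.get_calibration(n); im,d=ctrl.get_image(n); cv2.imwrite(f"pics/{tag}.png",im)
    print(round(s["clock"],2),np.round(s["eef_pos"],1),np.degrees(s["tool_rot"]).round(2),np.round(s["force"],1),round(s["width"],1))
    for q in qs:
        for x in ctrl.regions_of(n,q)[:2]:
            P=cloud(n,d,x["region"],c)
            if len(P)<20: continue
            for lo,hi in (bands or {}).get(q,[(np.percentile(P[:,2],97)-7,999)]):
                t=P[(P[:,2]>lo)&(P[:,2]<hi)]
                if len(t)<10: continue
                r=cv2.minAreaRect(t[:,:2].astype(np.float32))
                print(q,round(x["confidence"],2),np.round(x["uv"]),len(t),"rect",np.round(r[0],1),np.round(r[1],1),round(r[2],1),"z",np.median(t[:,2]).round(1))
    return im,d,c
E
python3 -c "
from h import *
look('wrist',['carton','tray'],'w1')"
```

```text
2.98 [ 544.4 -261.7  242.2] [-1.7983e+02  4.0000e-02  1.6651e+02] [ 0.1 -0.5 -0.4] 85.6
carton 0.79 [322. 180.] 4337 rect [ 543.5 -254.8] [ 50.2 109.6] 76.8 z 66.2
tray 0.95 [301. 164.] 2497 rect [ 541.5 -258.2] [136.9 163. ] 78.0 z 22.1
```

View pics/w1.png

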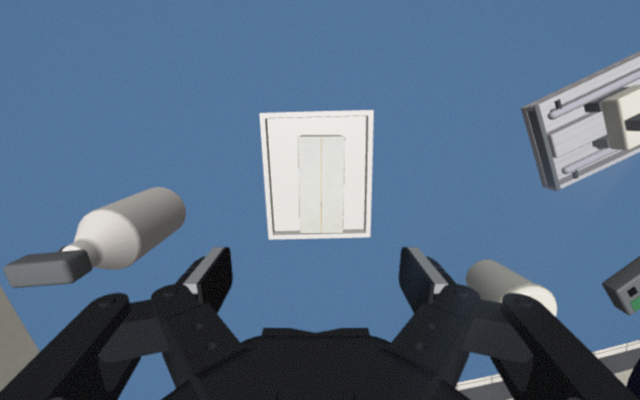

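The wrist picture shows the carton (322,180) lying in the tray (317,175), and its measured size matches the given one. I go down to just above it.

send_rows(
  rows=[
    {"x":-0.2,"y":0.15,"z":-8,"roll":0.3,"claw":0},
    {"x":-0.2,"y":0.15,"z":-14,"roll":0.3,"claw":0},
    {"x":-0.2,"y":0.15,"z":-15,"roll":0.3,"claw":0},
    {"x":-0.2,"y":0.15,"z":-15,"roll":0.3,"claw":0},
    {"x":-0.2,"y":0.15,"z":-15,"roll":0.3,"claw":0},
  ],
)

```text
clock: 3.55
eef_pos: [540.0, -250.0, 87.2]
tool_rot: [3.138, -0.011, 2.923]
force: [-0.4, -0.3, 0.1]
width: 85.2
```

send_rows(
  rows=[
    {"x":0,"y":0,"z":0,"roll":0,"claw":0},
    {"x":0,"y":0,"z":0,"roll":0,"claw":0},
    {"x":0,"y":0,"z":0,"roll":0,"claw":0},
    {"x":0,"y":0,"z":0,"roll":0,"claw":0},
  ],
)

```text
clock: 3.88
eef_pos: [544.9, -254.8, 94.6]
tool_rot: [-3.141, 0.004, 2.919]
force: [0.1, 0.6, 0.1]
width: 85.3
```

send_rows(
  rows=[
    {"x":0,"y":0,"z":-2,"roll":0,"claw":0},
    {"x":0,"y":0,"z":-3.7,"roll":0,"claw":0},
    {"x":0,"y":0,"z":-4.8,"roll":0,"claw":0},
    {"x":0,"y":0,"z":-5.3,"roll":0,"claw":0},
    {"x":0,"y":0,"z":-5.5,"roll":0,"claw":0},
  ],
)

```text
clock: 4.3
eef_pos: [543.3, -254.5, 37.1]
tool_rot: [3.142, -0.0, 2.919]
force: [0.6, 0.4, -0.2]
width: 85.3
```

send_rows(
  rows=[
    {"x":0,"y":0,"z":0,"roll":0,"claw":0},
    {"x":0,"y":0,"z":0,"roll":0,"claw":0},
    {"x":0,"y":0,"z":0,"roll":0,"claw":0},
  ],
)

```text
clock: 4.55
eef_pos: [544.0, -254.8, 38.2]
tool_rot: [-3.141, 0.001, 2.919]
force: [0.9, 0.8, 1.1]
width: 85.3
```

send_rows(
  rows=[
    {"x":0,"y":0,"z":0,"roll":0,"claw":1},
    {"x":0,"y":0,"z":0,"roll":0,"claw":1},
    {"x":0,"y":0,"z":0,"roll":0,"claw":1},
    {"x":0,"y":0,"z":0,"roll":0,"claw":1},
    {"x":0,"y":0,"z":0,"roll":0,"claw":1},
  ],
)

```text
clock: 4.97
eef_pos: [543.8, -254.7, 37.8]
tool_rot: [-3.141, 0.001, 2.919]
force: [-0.5, -0.3, 3.6]
width: 49.5
```

send_rows(
  rows=[
    {"x":0,"y":0,"z":0,"roll":0,"claw":1},
    {"x":0,"y":0,"z":0,"roll":0,"claw":1},
    {"x":0,"y":0,"z":0,"roll":0,"claw":1},
  ],
)

```text
clock: 5.22
eef_pos: [543.8, -254.7, 37.8]
tool_rot: [-3.141, 0.001, 2.919]
force: [-0.8, 0.4, 5.6]
width: 49.6
```

send_rows(
  rows=[
    {"x":0,"y":0,"z":1,"roll":0,"claw":1},
    {"x":0,"y":0,"z":3,"roll":0,"claw":1},
    {"x":0,"y":0,"z":5,"roll":0,"claw":1},
    {"x":0,"y":0,"z":7,"roll":0,"claw":1},
    {"x":0,"y":0,"z":8,"roll":0,"claw":1},
  ],
)

```text
clock: 5.63
eef_pos: [544.1, -254.8, 119.6]
tool_rot: [-3.141, 0.002, 2.919]
force: [0.1, -0.6, -1.4]
width: 49.3
```

send_rows(
  rows=[
    {"x":-1,"y":3,"z":0,"roll":0,"claw":1},
    {"x":-2,"y":6.5,"z":0,"roll":0,"claw":1},
    {"x":-3,"y":10,"z":0,"roll":0,"claw":1},
    {"x":-4,"y":13.5,"z":0,"roll":0,"claw":1},
    {"x":-4.4,"y":15.5,"z":0,"roll":0,"claw":1},
  ],
)

```text
clock: 6.05
eef_pos: [496.8, -94.9, 117.0]
tool_rot: [3.14, -0.004, 2.923]
force: [-0.3, 0.2, -1.7]
width: 49.0
```

send_rows(
  rows=[
    {"x":0,"y":1,"z":-1,"roll":0,"claw":1},
    {"x":0,"y":1,"z":-3,"roll":0,"claw":1},
    {"x":0,"y":1,"z":-5,"roll":0,"claw":1},
    {"x":0,"y":1,"z":-6,"roll":0,"claw":1},
    {"x":0,"y":1,"z":-6,"roll":0,"claw":1},
  ],
)

```text
clock: 6.47
eef_pos: [497.6, -89.2, 55.4]
tool_rot: [-3.141, -0.005, 2.919]
force: [-0.7, -0.2, -0.7]
width: 49.3
```

send_rows(
  rows=[
    {"x":0,"y":0,"z":0,"roll":0,"claw":1},
    {"x":0,"y":0,"z":0,"roll":0,"claw":1},
    {"x":0,"y":0,"z":0,"roll":0,"claw":1},
    {"x":0,"y":0,"z":0,"roll":0,"claw":1},
  ],
)

```text
clock: 6.8
eef_pos: [500.0, -89.8, 58.2]
tool_rot: [3.141, 0.002, 2.919]
force: [1.1, -0.4, -0.6]
width: 49.4
```

```bash
python3 -c "
from h import *
look('side',['carton'],'s1')
look('scene',['carton'],'c1')"
```

```text
6.8 [500.  -89.8  58.2] [1.7999e+02 9.0000e-02 1.6723e+02] [ 1.1 -0.4 -0.6] 49.4
carton 0.96 [288. 229.] 391 rect [ 493.9 -102.3] [ 73.5 116.4] 51.2 z 88.0
6.9 [499.8 -89.6  58. ] [1.7999e+02 6.0000e-02 1.6724e+02] [-0.4  0.4 -1.2] 49.4
carton 0.91 [293. 202.] 256 rect [515.8 -93.9] [49.5 82.8] 75.6 z 85.9
carton 0.47 [346. 175.] 43 rect [554.4 118. ] [14.2 44.3] 14.5 z 95.3
```

send_rows(
  rows=[
    {"x":0,"y":0,"z":-0.6,"roll":0,"claw":1},
    {"x":0,"y":0,"z":-1.2,"roll":0,"claw":1},
    {"x":0,"y":0,"z":-1.7,"roll":0,"claw":1},
    {"x":0,"y":0,"z":-2.1,"roll":0,"claw":1},
    {"x":0,"y":0,"z":-2.3,"roll":0,"claw":1},
  ],
)

```text
clock: 7.42
eef_pos: [498.8, -89.4, 33.3]
tool_rot: [-3.142, -0.002, 2.919]
force: [-0.3, -0.5, -1.9]
width: 49.8
```

send_rows(
  rows=[
    {"x":0,"y":0,"z":0,"roll":0,"claw":1},
    {"x":0,"y":0,"z":0,"roll":0,"claw":1},
    {"x":0,"y":0,"z":-0.1,"roll":0,"claw":1},
    {"x":0,"y":0,"z":-0.2,"roll":0,"claw":1},
    {"x":0,"y":0,"z":-0.2,"roll":0,"claw":1},
  ],
)

```text
clock: 7.83
eef_pos: [499.4, -89.5, 32.3]
tool_rot: [3.142, 0.0, 2.919]
force: [-0.7, -0.2, -1.9]
width: 49.4
```

send_rows(
  rows=[
    {"x":0,"y":0,"z":-0.05,"roll":0,"claw":1},
    {"x":0,"y":0,"z":-0.1,"roll":0,"claw":1},
    {"x":0,"y":0,"z":-0.1,"roll":0,"claw":1},
  ],
)

```text
clock: 8.08
eef_pos: [499.5, -89.5, 31.8]
tool_rot: [3.142, 0.0, 2.919]
force: [-1.1, -1.0, 3.6]
width: 49.2
```

send_rows(
  rows=[
    {"x":0,"y":0,"z":-0.05,"roll":0,"claw":1},
    {"x":0,"y":0,"z":-0.05,"roll":0,"claw":0},
    {"x":0,"y":0,"z":-0.05,"roll":0,"claw":0},
    {"x":0,"y":0,"z":-0.05,"roll":0,"claw":0},
    {"x":0,"y":0,"z":-0.05,"roll":0,"claw":0},
  ],
)

```text
clock: 8.5
eef_pos: [499.4, -89.5, 30.7]
tool_rot: [3.142, -0.0, 2.919]
force: [0.2, 0.7, -0.2]
width: 85.4
```

send_rows(
  rows=[
    {"x":0,"y":0,"z":0,"roll":0,"claw":0},
    {"x":0,"y":0,"z":0,"roll":0,"claw":0},
    {"x":0,"y":0,"z":1,"roll":0,"claw":0},
    {"x":0,"y":0,"z":3,"roll":0,"claw":0},
    {"x":0,"y":0,"z":6,"roll":0,"claw":0},
  ],
)

```text
clock: 8.92
eef_pos: [497.7, -89.2, 90.2]
tool_rot: [-3.141, -0.005, 2.919]
force: [0.6, 0.3, 0.7]
width: 85.2
```

send_rows(
  rows=[
    {"x":0,"y":0,"z":4,"roll":-7,"claw":0},
    {"x":0,"y":0,"z":8,"roll":-14,"claw":0},
    {"x":0,"y":2,"z":12,"roll":-21,"claw":0},
    {"x":0,"y":5,"z":15,"roll":-28,"claw":0},
    {"x":0,"y":8,"z":15,"roll":-35,"claw":0},
  ],
)

```text
clock: 9.33
eef_pos: [502.5, -10.4, 247.2]
tool_rot: [3.133, 0.007, 2.298]
force: [1.1, 0.2, -0.4]
width: 85.5
```

send_rows(
  rows=[
    {"x":1,"y":4,"z":0,"roll":-7,"claw":0},
    {"x":1.5,"y":8,"z":0,"roll":-14,"claw":0},
    {"x":2,"y":12,"z":0,"roll":-21,"claw":0},
    {"x":2.5,"y":16,"z":0,"roll":-28,"claw":0},
    {"x":3,"y":19,"z":0,"roll":-28.7,"claw":0},
  ],
)

```text
clock: 9.75
eef_pos: [528.6, 185.0, 241.4]
tool_rot: [3.141, -0.002, 1.806]
force: [-0.1, 0.2, 0.6]
width: 85.3
```

send_rows(
  rows=[
    {"x":0,"y":2,"z":0,"roll":0,"claw":0},
    {"x":0,"y":3.2,"z":0,"roll":0,"claw":0},
    {"x":0,"y":3.2,"z":0,"roll":0,"claw":0},
    {"x":0,"y":3.2,"z":0,"roll":0,"claw":0},
    {"x":0,"y":3.2,"z":0,"roll":0,"claw":0},
  ],
)

```text
clock: 10.17
eef_pos: [529.5, 210.0, 241.2]
tool_rot: [-3.141, 0.001, 1.805]
force: [-0.1, 0.5, -0.2]
width: 85.4
```

```bash
python3 -c "
from h import *
look('wrist',['cassette','short_cassette','rail'],'w2')
look('side',['carton'],'s2')"
```

```text
10.17 [529.5 210.  241.2] [-1.7999e+02  6.0000e-02  1.0339e+02] [-0.1  0.5 -0.2] 85.4
cassette 0.77 [317. 182.] 730 rect [529.3 217.8] [13.3 42.4] 13.2 z 132.1
short_cassette 0.85 [316. 256.] 458 rect [551.2 121.4] [13.4 42.7] 13.3 z 96.1
rail 0.72 [314. 157.] 8323 rect [538.9 174.5] [116.7 299.6] 13.0 z 26.1
10.37 [529.6 210.9 241.1] [1.7999e+02 1.0000e-02 1.0341e+02] [-0.   0.4 -0.6] 85.7
carton 0.87 [291. 233.] 636 rect [499.8 -91.1] [ 55.9 110. ] 77.8 z 61.6
```

View pics/w2.png

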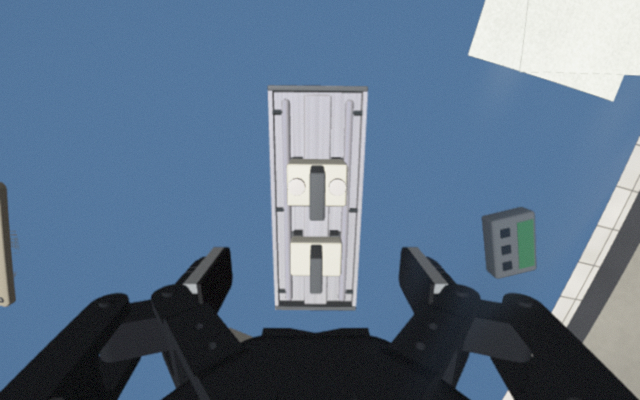

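View pics/s2.png

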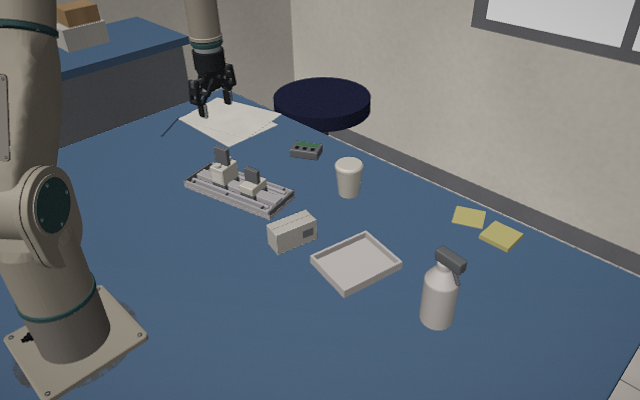

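The wrist picture shows the tall cassette, with its caps, at (317,183) and the short one at (316,257). The fin and the jaws are aligned. The side picture shows the carton upright on the bench at (292,232) and the tray empty. I descend to just over the fin and check from near.

send_rows(
  rows=[
    {"x":0,"y":0.5,"z":-3,"roll":0,"claw":0},
    {"x":0,"y":0.5,"z":-6,"roll":0,"claw":0},
    {"x":0,"y":0.5,"z":-8,"roll":0,"claw":0},
    {"x":0,"y":0.5,"z":-9,"roll":0,"claw":0},
    {"x":0,"y":0.5,"z":-9,"roll":0,"claw":0},
  ],
)

```text
clock: 10.88
eef_pos: [528.1, 216.7, 148.8]
tool_rot: [-3.137, 0.001, 1.807]
force: [-0.0, 0.0, 0.0]
width: 85.8
```

send_rows(
  rows=[
    {"x":0,"y":0,"z":0,"roll":0,"claw":0},
    {"x":0,"y":0,"z":0,"roll":0,"claw":0},
    {"x":0,"y":0,"z":0,"roll":0,"claw":0},
  ],
)

```text
clock: 11.13
eef_pos: [530.5, 217.7, 152.3]
tool_rot: [3.139, -0.001, 1.807]
force: [0.2, 0.3, 0.1]
width: 85.3
```

```bash
python3 -c "
from h import *
look('wrist',['cassette','short_cassette','rail'],'w3',{'cassette':[(126,140),(70,86)]})"
```

```text
11.13 [530.5 217.7 152.3] [ 1.7984e+02 -3.0000e-02  1.0354e+02] [0.2 0.3 0.1] 85.3
cassette 0.69 [311. 218.] 1649 rect [529.2 217.2] [13.5 44.1] 13.0 z 132.1
cassette 0.69 [311. 218.] 2801 rect [529.  217.3] [64.3 45.6] 12.8 z 82.0
short_cassette 0.69 [314. 302.] 322 rect [547.6 136.7] [13.7 14.2] 13.4 z 95.6
rail 0.66 [313. 156.] 10717 rect [533.8 196.2] [117.1 255.5] 12.9 z 26.1
```

View pics/w3.png

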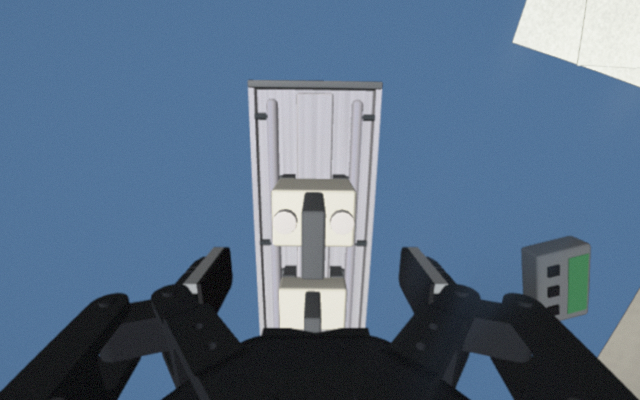

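The near picture shows the fin at (313,235) centred between the fingers. It measures (529.1, 217.2) at yaw 13°, with the expected sizes. I descend to the grip height.

send_rows(
  rows=[
    {"x":-0.05,"y":0.05,"z":-1.5,"roll":-0.4,"claw":0},
    {"x":-0.05,"y":0.05,"z":-3,"roll":-0.4,"claw":0},
    {"x":-0.05,"y":0.05,"z":-4,"roll":-0.4,"claw":0},
    {"x":-0.05,"y":0.05,"z":-4.5,"roll":-0.4,"claw":0},
    {"x":-0.05,"y":0.05,"z":-4.5,"roll":-0.4,"claw":0},
  ],
)

```text
clock: 11.75
eef_pos: [528.2, 217.7, 104.8]
tool_rot: [-3.14, 0.0, 1.8]
force: [0.4, 0.7, -0.3]
width: 85.4
```

send_rows(
  rows=[
    {"x":0,"y":0,"z":0,"roll":0,"claw":0},
    {"x":0,"y":0,"z":0,"roll":0,"claw":0},
    {"x":0,"y":0,"z":0,"roll":0,"claw":0},
    {"x":0,"y":0,"z":0,"roll":0,"claw":0},
  ],
)

```text
clock: 12.08
eef_pos: [529.3, 218.1, 106.4]
tool_rot: [3.14, -0.0, 1.8]
force: [-0.1, -0.3, 0.4]
width: 85.3
```

send_rows(
  rows=[
    {"x":0,"y":0,"z":0,"roll":0,"claw":1},
    {"x":0,"y":0,"z":0,"roll":0,"claw":1},
    {"x":0,"y":0,"z":0,"roll":0,"claw":1},
    {"x":0,"y":0,"z":0,"roll":0,"claw":1},
    {"x":0,"y":0,"z":0,"roll":0,"claw":1},
  ],
)

```text
clock: 12.5
eef_pos: [528.9, 218.0, 105.8]
tool_rot: [3.142, -0.0, 1.8]
force: [1.1, -0.4, -0.3]
width: 25.3
```

send_rows(
  rows=[
    {"x":0,"y":0,"z":0,"roll":0,"claw":1},
    {"x":0,"y":0,"z":0,"roll":0,"claw":1},
    {"x":0,"y":0,"z":0,"roll":0,"claw":1},
    {"x":0,"y":0,"z":0,"roll":0,"claw":1},
    {"x":0,"y":0,"z":0,"roll":0,"claw":1},
  ],
)

```text
clock: 12.92
eef_pos: [529.0, 218.1, 105.9]
tool_rot: [3.141, -0.0, 1.8]
force: [0.5, 0.5, -0.2]
width: 13.4
```

Gripped: the opening reads 13.4 mm on the 14 mm fin and the side forces are small. Now I pull straight up slowly.

send_rows(
  rows=[
    {"x":0,"y":0,"z":0.2,"roll":0,"claw":1},
    {"x":0,"y":0,"z":0.4,"roll":0,"claw":1},
    {"x":0,"y":0,"z":0.6,"roll":0,"claw":1},
    {"x":0,"y":0,"z":0.8,"roll":0,"claw":1},
    {"x":0,"y":0,"z":1.0,"roll":0,"claw":1},
  ],
)

```text
clock: 13.33
eef_pos: [528.7, 217.9, 115.9]
tool_rot: [-3.141, 0.0, 1.8]
force: [-0.8, 0.3, -3.7]
width: 13.6
```

send_rows(
  rows=[
    {"x":0,"y":0,"z":0.3,"roll":0,"claw":1},
    {"x":0,"y":0,"z":0.8,"roll":0,"claw":1},
    {"x":0,"y":0,"z":1.3,"roll":0,"claw":1},
    {"x":0,"y":0,"z":1.8,"roll":0,"claw":1},
    {"x":0,"y":0,"z":2.0,"roll":0,"claw":1},
  ],
)

```text
clock: 13.75
eef_pos: [529.3, 218.2, 137.0]
tool_rot: [3.14, -0.0, 1.8]
force: [-0.5, 0.4, -3.8]
width: 13.2
```

send_rows(
  rows=[
    {"x":0,"y":0,"z":2,"roll":0,"claw":1},
    {"x":0,"y":0,"z":5,"roll":0,"claw":1},
    {"x":0,"y":0,"z":8,"roll":0,"claw":1},
    {"x":0,"y":0,"z":10,"roll":0,"claw":1},
    {"x":0,"y":0,"z":11,"roll":0,"claw":1},
  ],
)

```text
clock: 14.17
eef_pos: [530.2, 218.3, 249.0]
tool_rot: [3.137, -0.001, 1.8]
force: [0.6, -0.3, -2.5]
width: 13.6
```

```bash
python3 -c "
from h import *
look('wrist',['cassette','short_cassette'],'w4',{'cassette':[(0,400)]})
look('side',['cassette','short_cassette'],'s4')"
```

```text
14.17 [530.2 218.3 249. ] [ 1.7972e+02 -6.0000e-02  1.0314e+02] [ 0.6 -0.3 -2.5] 13.6
cassette 0.59 [315. 230.] 9003 rect [553.2 173.2] [168.2 146.7] 0.8 z 229.6
14.32 [528.7 218.1 245.8] [ 1.7998e+02 -3.0000e-02  1.0316e+02] [-1.1 -0.3 -3.5] 12.9
cassette 0.75 [220. 128.] 53 rect [533.2 201.5] [17.9 20.1] 16.6 z 269.9
short_cassette 0.61 [251. 184.] 62 rect [550.5 115.7] [15.  38.8] 14.9 z 96.6
```

View pics/s4.png

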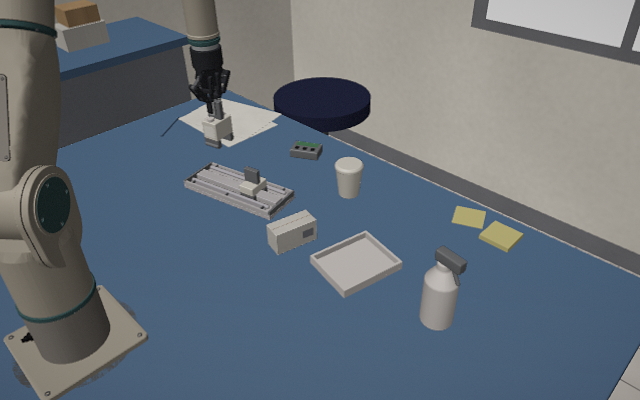

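The side picture shows the tall cassette hanging upright from the jaws at (217,127), clear of the rail. The short one is still clipped at (252,182), and the tray at (357,262) is empty. Next I carry it to the tray.

send_rows(
  rows=[
    {"x":0,"y":-1.5,"z":0,"roll":-3,"claw":1},
    {"x":0,"y":-4.5,"z":0,"roll":-6,"claw":1},
    {"x":0,"y":-8,"z":0,"roll":-9,"claw":1},
    {"x":0.3,"y":-11.5,"z":0,"roll":-12,"claw":1},
    {"x":0.5,"y":-15,"z":0,"roll":-15,"claw":1},
  ],
)

```text
clock: 14.88
eef_pos: [533.0, 65.7, 244.8]
tool_rot: [-3.14, 0.001, 1.534]
force: [0.7, -0.6, -3.3]
width: 13.2
```

send_rows(
  rows=[
    {"x":0,"y":-3.5,"z":0,"roll":-2,"claw":1},
    {"x":0,"y":-7,"z":0,"roll":-4,"claw":1},
    {"x":0,"y":-10.5,"z":0,"roll":-6,"claw":1},
    {"x":0.3,"y":-14,"z":0,"roll":-8,"claw":1},
    {"x":0.5,"y":-17.5,"z":0,"roll":-10,"claw":1},
  ],
)

```text
clock: 15.3
eef_pos: [537.8, -109.3, 244.9]
tool_rot: [-3.14, 0.0, 1.36]
force: [0.5, -0.2, -3.6]
width: 13.3
```

send_rows(
  rows=[
    {"x":0,"y":-3.5,"z":0,"roll":0,"claw":1},
    {"x":0.2,"y":-7,"z":0,"roll":0,"claw":1},
    {"x":0.2,"y":-10.5,"z":0,"roll":0,"claw":1},
    {"x":0.3,"y":-13.5,"z":0,"roll":0,"claw":1},
    {"x":0.3,"y":-15.1,"z":0,"roll":0,"claw":1},
  ],
)

```text
clock: 15.72
eef_pos: [539.7, -264.0, 244.9]
tool_rot: [-3.14, 0.004, 1.357]
force: [-0.4, -0.1, -3.1]
width: 13.4
```

send_rows(
  rows=[
    {"x":0,"y":0,"z":0,"roll":0,"claw":1},
    {"x":0,"y":0,"z":0,"roll":0,"claw":1},
    {"x":0,"y":0,"z":-2,"roll":0,"claw":1},
    {"x":0,"y":0,"z":-4.5,"roll":0,"claw":1},
    {"x":0,"y":0,"z":-7,"roll":0,"claw":1},
  ],
)

```text
clock: 16.13
eef_pos: [542.1, -256.1, 174.8]
tool_rot: [3.141, -0.001, 1.365]
force: [0.2, -0.7, -3.3]
width: 13.4
```

send_rows(
  rows=[
    {"x":0,"y":0,"z":-1.5,"roll":0,"claw":1},
    {"x":0,"y":0,"z":-2.5,"roll":0,"claw":1},
    {"x":0,"y":0,"z":-3,"roll":0,"claw":1},
    {"x":0,"y":0,"z":-3,"roll":0,"claw":1},
    {"x":0,"y":0,"z":-3,"roll":0,"claw":1},
  ],
)

```text
clock: 16.55
eef_pos: [542.3, -257.8, 146.3]
tool_rot: [3.141, 0.0, 1.364]
force: [-0.4, -0.7, -2.8]
width: 13.5
```

```bash
python3 -c "
from h import *
look('wrist',['tray'],'w5',{'tray':[(18,27)]})
for n in ('side','scene'):
  im,d,c=look(n,['tray'],n+'5',{'tray':[(18,27)]})
  for x in ctrl.regions_of(n,'cassette')[:2]:
    P=cloud(n,d,x['region'],c); print(x['confidence'],x['uv'],np.percentile(P,[1,50,99],0).round())
"
```

```text
16.55 [ 542.3 -257.8  146.3] [179.95   0.    78.17] [-0.4 -0.7 -2.8] 13.5
tray 0.57 [316. 171.] 3627 rect [ 541.3 -258.3] [136.6 162.6] 78.2 z 22.1
16.65 [ 542.7 -258.3  147. ] [1.7988e+02 3.0000e-02 7.8160e+01] [-0.4 -0.7 -3.6] 13.6
tray 0.75 [357. 267.] 636 rect [ 542.5 -259.4] [141.2 166.1] 77.9 z 22.8
0.97 [362.2, 235.5] [[ 507. -289.   57.]
 [ 528. -277.  110.]
 [ 569. -235.  175.]]
16.8 [ 542.4 -258.2  146.7] [1.7991e+02 1.0000e-02 7.8150e+01] [-0.4 -0.2 -3.7] 13.1
tray 0.69 [424. 205.] 140 rect [814.1 184.8] [59.2 92.8] 27.0 z 25.6
tray 0.57 [263. 251.] 376 rect [ 542.9 -259.8] [139.3 165.5] 78.0 z 21.1
0.57 [261.5, 225.2] [[ 451. -288.    1.]
 [ 560. -275.  107.]
 [ 579. -206.  173.]]
```

View pics/side5.png

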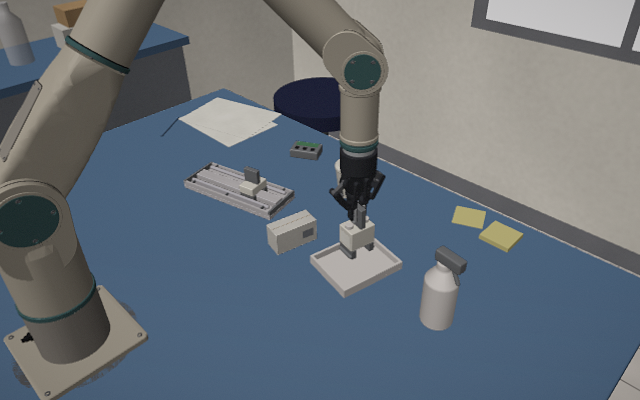

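The side picture shows the cassette hanging upright and centred over the tray at (357,240). I lower it slowly.

send_rows(
  rows=[
    {"x":0,"y":0,"z":-1,"roll":0,"claw":1},
    {"x":0,"y":0,"z":-2,"roll":0,"claw":1},
    {"x":0,"y":0,"z":-3,"roll":0,"claw":1},
    {"x":0,"y":0,"z":-3.5,"roll":0,"claw":1},
    {"x":0,"y":0,"z":-3.7,"roll":0,"claw":1},
  ],
)

```text
clock: 17.37
eef_pos: [540.9, -257.4, 106.9]
tool_rot: [-3.139, -0.001, 1.364]
force: [-1.0, 0.2, -3.1]
width: 13.2
```

send_rows(
  rows=[
    {"x":0,"y":0,"z":0,"roll":0,"claw":1},
    {"x":0,"y":0,"z":0,"roll":0,"claw":1},
    {"x":0,"y":0,"z":-0.1,"roll":0,"claw":1},
    {"x":0,"y":0,"z":-0.2,"roll":0,"claw":1},
    {"x":0,"y":0,"z":-0.3,"roll":0,"claw":1},
  ],
)

```text
clock: 17.78
eef_pos: [542.1, -258.1, 106.1]
tool_rot: [3.141, 0.0, 1.364]
force: [-0.1, 0.0, -3.3]
width: 13.3
```

send_rows(
  rows=[
    {"x":0,"y":0,"z":-0.1,"roll":0,"claw":1},
    {"x":0,"y":0,"z":-0.2,"roll":0,"claw":1},
    {"x":0,"y":0,"z":-0.3,"roll":0,"claw":1},
    {"x":0,"y":0,"z":-0.3,"roll":0,"claw":1},
  ],
)

```text
clock: 18.12
eef_pos: [541.7, -257.9, 102.6]
tool_rot: [-3.141, -0.0, 1.364]
force: [0.6, 0.2, -2.7]
width: 13.2
```

send_rows(
  rows=[
    {"x":0,"y":0,"z":-0.05,"roll":0,"claw":1},
    {"x":0,"y":0,"z":-0.1,"roll":0,"claw":1},
    {"x":0,"y":0,"z":-0.1,"roll":0,"claw":1},
  ],
)

```text
clock: 18.37
eef_pos: [542.0, -258.1, 101.9]
tool_rot: [3.141, 0.0, 1.364]
force: [0.7, 1.0, -1.4]
width: 13.4
```

send_rows(
  rows=[
    {"x":0,"y":0,"z":-0.05,"roll":0,"claw":1},
    {"x":0,"y":0,"z":-0.1,"roll":0,"claw":1},
    {"x":0,"y":0,"z":-0.1,"roll":0,"claw":1},
  ],
)

```text
clock: 18.62
eef_pos: [542.0, -258.0, 101.9]
tool_rot: [3.141, -0.0, 1.364]
force: [-1.7, 1.1, 6.3]
width: 13.6
```

The cassette is down: the tool stays at z = 101.9 (102 expected) and the force has changed by 10 N. I release and rise.

send_rows(
  rows=[
    {"x":0,"y":0,"z":0,"roll":0,"claw":0.9},
    {"x":0,"y":0,"z":0,"roll":0,"claw":0.6},
    {"x":0,"y":0,"z":0,"roll":0,"claw":0.3},
    {"x":0,"y":0,"z":0,"roll":0,"claw":0},
    {"x":0,"y":0,"z":0,"roll":0,"claw":0},
  ],
)

```text
clock: 19.03
eef_pos: [542.0, -258.1, 100.8]
tool_rot: [3.141, 0.0, 1.364]
force: [-0.6, -0.6, 0.5]
width: 61.3
```

send_rows(
  rows=[
    {"x":0,"y":0,"z":0,"roll":0,"claw":0},
    {"x":0,"y":0,"z":0,"roll":0,"claw":0},
    {"x":0,"y":0,"z":1,"roll":0,"claw":0},
    {"x":0,"y":0,"z":3,"roll":0,"claw":0},
    {"x":0,"y":0,"z":6,"roll":0,"claw":0},
  ],
)

```text
clock: 19.45
eef_pos: [540.3, -257.1, 159.9]
tool_rot: [-3.137, -0.001, 1.364]
force: [0.1, -0.0, 0.3]
width: 84.9
```

send_rows(
  rows=[
    {"x":0,"y":0,"z":3,"roll":0,"claw":0},
    {"x":0,"y":0,"z":6,"roll":0,"claw":0},
    {"x":0,"y":0,"z":9,"roll":0,"claw":0},
    {"x":0,"y":0,"z":10,"roll":0,"claw":0},
    {"x":0,"y":0,"z":10,"roll":0,"claw":0},
  ],
)

```text
clock: 19.87
eef_pos: [543.4, -259.2, 264.5]
tool_rot: [3.135, 0.001, 1.364]
force: [0.0, -0.4, 0.4]
width: 85.4
```

```bash
python3 -c "
from h import *
look('wrist',['tray','cassette'],'w6',{'tray':[(18,27)],'cassette':[(110,140),(70,81)]})
look('side',['cassette','short_cassette','carton','cup','timer','spray_bottle'],'side6')"
```

```text
19.87 [ 543.4 -259.2  264.5] [1.7962e+02 8.0000e-02 7.8140e+01] [ 0.  -0.4  0.4] 85.4
tray 0.64 [316. 160.] 2053 rect [ 541.6 -258.7] [136.7 162.8] 78.1 z 22.2
cassette 0.55 [314. 184.] 643 rect [ 541.6 -259. ] [43.7 13.8] 78.2 z 128.1
cassette 0.55 [314. 184.] 1270 rect [ 541.7 -259. ] [45.6 64. ] 77.8 z 78.0
20.02 [ 541.2 -257.3  259.6] [-1.7988e+02 -5.0000e-02  7.8160e+01] [-0.2 -0.2 -0.2] 85.5
cassette 0.79 [358. 249.] 120 rect [ 541.3 -261.4] [46.3 16.9] 79.1 z 128.4
short_cassette 0.66 [253. 183.] 73 rect [551.4 117. ] [17.2 46.4] 9.0 z 96.9
short_cassette 0.47 [359. 268.] 609 rect [ 542.1 -260.3] [140.  165.2] 77.2 z 22.8
carton 0.81 [291. 234.] 648 rect [499.8 -92.8] [ 54.3 109.5] 78.7 z 61.8
cup 0.65 [351. 177.] 251 rect [ 642.4 -158.7] [364.6  51.2] 40.7 z 99.9
timer 0.74 [307. 150.] 281 rect [811.6 182.8] [66.5 89.1] 26.6 z 30.6
timer 0.58 [293. 235.] 638 rect [499.5 -92.2] [ 55.6 110. ] 76.3 z 61.8
spray_bottle 0.9 [443. 289.] 296 rect [ 535.7 -495.5] [58.1 23.8] 83.9 z 181.9
```

View pics/side6.png

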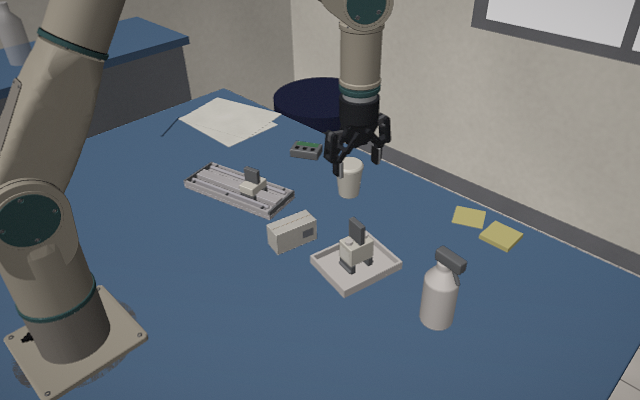

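The side picture shows the cassette upright in the tray at (357,250), the carton on the bench at (292,232), and the other things where they were. The fin top at z = 128 and the block top at z = 78 are exactly the heights for standing on the 6 mm floor.

```bash
python3 -c "
from cell import ctrl
print(ctrl.finish_job())"
```

```text
the job is handed in; nothing more can be done
None
```

The job is done and handed in at about 20.5 s of the 54 s allowed; no verdict was reported.

- **Carton:** I lifted it out of the tray first and set it down upright on the bench at about (500, -90). Its top measures z ≈ 62 mm from the side camera, which reads about 2 mm high.
- **Tall cassette:** I pulled it straight up off the rail and carried it to the tray. I lowered it until it touched the floor, at tool z = 101.9 mm where 102 was expected, then released it. The last wrist check puts it at (541.6, -259), centred in the tray. The fin top at z = 128 mm and block top at z = 78 mm are the heights for standing fully down on the floor.
- **Left alone:** the short cassette, timer and bottle measure within a few mm of where they started. The last picture shows the cup still in place, but its fitted outline was spoiled by part of the gripper in view, so that number is not usable.
- **Other checks:** the networks gave some low-confidence false matches, for example the tray as "short_cassette", and I discarded them against the pictures. No force reading at the end of a move passed 7 N; any short peak as the catch let go would not have shown.

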